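# Sort the wooden tray and bar the tubes in

### The job

Clear the wooden tray: lay the two round capped tubes flat on the floor of the grey box that has notched end posts, and the flat rectangular slide mailer on the floor of the plain grey box. Once both tubes are in, lay the aluminium retaining bar, grip upwards and centred, across the notched box so that it rests down in both notches. Set things down rather than dropping them, and do not disturb the beaker, the dish or the foil-covered block.

Things in the scene. Friction and masses are not known exactly. Their poses are not given: they have to be found in the camera images.
- tube_a: White plastic sample tube lying on the wooden tray: 28 mm diameter, 104 mm long, tapered foot at one end and a hexagonal cap (24 mm long, 28 mm across flats, so that it does not roll) at the other. Origin on its axis at mid-length, 14 mm above what it lies on; x along the tube towards the cap. The body is plain round for 35 mm towards the foot and 25 mm towards the cap from the origin. About 60 g.
- tube_b: White plastic sample tube lying on the wooden tray: 28 mm diameter, 104 mm long, tapered foot at one end and a hexagonal cap (24 mm long, 28 mm across flats, so that it does not roll) at the other. Origin on its axis at mid-length, 14 mm above what it lies on; x along the tube towards the cap. The body is plain round for 35 mm towards the foot and 25 mm towards the cap from the origin. About 60 g.
- mailer: White plastic slide mailer (flat closed box with a lid seam) lying on the wooden tray: 84 mm long (x), 30 mm wide (y), 24 mm high (z). Origin at its centre, 12 mm above what it lies on. About 60 g.
- bar: Aluminium retaining bar lying on the bench between robot and tray: flat strip 200 mm long (x), 24 mm wide (y), 8 mm thick, with an upright grip fin in the middle of its top, 60 mm long (x), 14 mm wide (y), 32 mm tall (from 8 to 40 mm above the underside). Origin at the centre of the underside. About 200 g.
- notched_box: Open grey box, a notched post at each x end: 158 (x) by 138 (y) by 45 mm high, walls and floor 4 mm thick. Origin at the centre of its underside. Fixed, beside the tray. Posts 70 mm wide (y) stand 79 to 91 mm from the origin along x; each has an open-topped notch at y = 0, 34 mm wide. Notch bottom 50 mm, post tops 66 mm above the underside: the bar lies along x, underside at 50 mm.
- plain_box: Open grey box without posts: 158 (x) by 138 (y) by 45 mm high, walls and floor 4 mm thick. Origin at the centre of its underside. Fixed, beside the tray.
- tray: Flat wooden tray, 230 mm (x) by 430 mm (y), fixed to the bench; its board is 6 mm thick and the rim's top is 12 mm above the bench. Origin at the centre of its underside.
- beaker: Bystander: glass beaker, 72 mm diameter, 95 mm high, origin at the centre of its underside. Loose.
- dish: Bystander: closed clear petri dish, 88 mm diameter, 14 mm high, origin at the centre of its underside. Loose.
- foil_block: Bystander: foil-covered block 60 by 90 by 55 mm, origin at the centre of its underside. Loose.

How it is judged:
By the outcome, as a careful person would: the job done as asked, in the order asked, and still so for the second after the job is handed in, with the robot touching nothing.
It also fails if it takes over 72 s, if anything falls off the work surface, if the arm or the gripper's body presses on something with over 40 N, if the wrist force passes 120 N, or if a joint passes its speed limit or range.

### The arm

A 6-joint arm with a two-finger parallel gripper is mounted at the origin on the work surface. World frame = base frame: x ahead of the robot, y to its left, z up, the work surface at z = 0. Lengths are in m, angles in rad, forces in N, time in s.
With the tool pointing down it reaches from about 0.325 to 0.775 m from the base axis. Payload 5.5 kg.
Tool frame: the origin (TCP) lies midway between the tips of the shut fingers; the grasp point (between the pads) lies 19 mm behind it (ctrl.grasp_offset is the distance from the TCP to the grasp point, in m); z points along the fingers, y is the line along which they close (so a half turn about z gives the same grasp; the last joint's range is limited). The gripper opens to 85 mm and grips with 20 to 120 N. Pads are 22 mm wide; open, the fingers measure 114 mm over their backs; the gripper's body (76 mm by 85 mm) begins 54 mm behind the grasp point. The pads swing forward as they close: fully open they stand 13 mm farther back than shut.
Start: joints at [1.098, 0.091, 1.231, -0, 1.82, -0.057], TCP at [0.242, 0.549, 0.231] pointing down, gripper open.
Joint ranges: [-2.87, 2.87], [-0.86, 2.18], [0.17, 2.46], [-1.51, 4.65], [0.06, 2.69], [-2.65, 2.65]. Speed limits (rad/s): [2.57, 2.57, 3.01, 3.14, 3.14, 3.14].

### API

Orientations are given as a 3x3 rotation matrix whose columns are the frame's x, y, z axes.
In Python, from rig import ctrl gives the robot as it stands.
- The arm moves only by the tool apply_moves, never from a script. Its argument "increments" is text: rows parted by semicolons, each of 6 numbers parted by spaces: the shift along the tool's x, y, z as a fraction of full scale, then the turn, a rotation vector about the tool's x, y, z as a fraction of full scale. A call has 1 to 5 rows; each row shifts and turns the commanded pose from where the row before left it, along the tool's axes as they then stand; what a row does not reach is not made up. Full scale, the value 1, is 0.4 m for a shift and 60 degrees for a turn. A row lasts 1/12 s, in which the tool goes at most 41.7 mm and 7.16 degrees, less where a joint would pass 70% of its speed; a pose out of reach is approached as far as the arm can. A call with a number of a shift or a turn outside -1 to 1 is refused whole. A call with a gripper value outside its range is refused whole. "hand" is the closure, from 0 (fully open) to 1 (shut), set as the call begins (left out, the last holds). The fingers move at their own pace and stop on an object; the grip force is fixed at half the most. Time passes only in rows, so rows that do not move let the fingers close. It gives the time, the measured TCP pose, the force, the opening and the grip force at its end, in the units of the state.
- ctrl.observe(): the state, without advancing time (a new reading comes with each control period).
- ctrl.capture(name): name is "side" or "top" or "wrist"; returns a dict with "pixels" (420x560x3 uint8, blue, green, red), "depth" (420x560 float32, m along the optical axis (not along the pixel's ray), 0 where there is no reading), "intrinsics" (3x3 intrinsics, pixels), "D" ([k1, k2, p1, p2, k3] as OpenCV has them; the pictures are not rectified), "R" (3x3) and "t" (3): a world point X has camera coordinates R X + t; the wrist camera has in their place "tool_from_camera" (4x4, takes a point from camera to tool coordinates, whose origin is the TCP and whose axes are the flange's). Camera axes: x right, y down, z forward; pixel columns grow to the right and rows downward; lengths in m; the calibration is good to about 2 mm. A picture is of the moment at which its call begins: read the wrist's pose just before it.
- ctrl.job_done(): hands the job in; it is judged then, once.
Trained networks look in a picture, given as the dict that the camera call returned (one of the last four; its "shot" number tells which), for a name from the list of things; names that differ only in an ending like _2 or _b are one class to them, and where a whole thing is asked for, a point or a joint stands for the part that bears it (a point fixed in the world has none). Each returns a list of dicts, best first, with "score" (0 to 1); they miss things now and then, are a little off and sometimes report something else, mostly with a low value. They report only what shows in the picture. A call takes as long as a camera call.
- ctrl.find_in(picture, thing): "bbox" ([left, top, right, bottom] as shares, 0 to 1, of the picture: columns of its width, rows of its height, round what is visible of it).
The state is a dict: "clock": time; "q": joint angles; "qvel": joint speeds; "effort": joint torques, N m; "tcp_pos": TCP position; "ee_rot": TCP orientation; "ft_force": force on the tool from outside, world axes, zero at the start; "moment": the same for the moment, N m; "finger_gap": opening from 0.0 (shut) to 1.0 (fully open); "grip_force": force on a finger pad.
Only numpy, scipy, OpenCV 4.12 (cv2) and the standard library are available. Lean on these libraries where they do the work, as an engineer would, in place of code of your own. Each camera call takes 0.05 s, during which the arm holds its last target. There are 200 camera calls.

## Working session

There is one attempt and no reset: what is moved stays moved. The work goes in short steps, Python scripts to look and compute and a tool call to move; the robot and the scene stay as the last step left them, time stands still between calls to the robot, and variables do not carry over. Pictures are saved under pics/ and viewed, at most 10 in all, crops included, and the job is handed in when it is done.

Besides the shell and the picture viewer there is one more tool, called as a command line: name --argument value ..., lists and objects as JSON in quotes. apply_moves: Moves the arm, as the interface text tells. Its arguments: {"type":"object","properties":{"increments":{"type":"string"},"hand":{"type":"number"}},"required":["increments"]}

```bash
ls; mkdir -p pics; cat > h.py <<'E'
import numpy as np, cv2
from rig import ctrl
def world(p, st=None):
    """HxWx3 world points (nan where no depth)"""
    d=p["depth"]; h,w=d.shape; K=np.array(p["intrinsics"]); D=np.array(p["D"])
    u,v=np.meshgrid(np.arange(w),np.arange(h))
    n=cv2.undistortPointsIter(np.stack([u,v],-1).reshape(-1,1,2).astype(np.float64),K,D,None,None,(3,50,1e-9)).reshape(h,w,2) if hasattr(cv2,'undistortPointsIter') else cv2.undistortPoints(np.stack([u,v],-1).reshape(-1,1,2).astype(np.float64),K,D).reshape(h,w,2)
    X=np.dstack([n[...,0]*d,n[...,1]*d,d]).astype(float)
    X[d<=0]=np.nan
    if "R" in p: return (X-np.array(p["t"]).ravel())@np.array(p["R"])
    T=np.array(p["tool_from_camera"]); X=X@T[:3,:3].T+T[:3,3]
    return X@np.array(st["ee_rot"]).T+np.array(st["tcp_pos"])
E
python3 - <<'E'
from h import *
for n in ["top","side"]:
    p=ctrl.capture(n); cv2.imwrite(f"pics/{n}0.png",p["pixels"])
    W=world(p); np.save(n+"W.npy",W); np.save(n+"P.npy",p["pixels"])
    for t in ["tube_a","mailer","bar","notched_box","plain_box","tray","beaker","dish","foil_block"]:
        for r in ctrl.find_in(p,t)[:3]:
            b=np.array(r["bbox"])*[560,420,560,420]; c=((b[:2]+b[2:])/2).astype(int)
            print(n,t,round(r["score"],2),b.astype(int),W[c[1],c[0]].round(3))
print(ctrl.observe())
E
```

```text
pics
top tube_a 0.94 [211 178 243 227] [0.62  0.12  0.034]
top tube_a 0.67 [ 83 216 155 294] [0.503 0.369 0.01 ]
top tube_a 0.61 [268 177 292 224] [0.627 0.002 0.033]
top mailer 0.86 [334 175 351 216] [ 0.636 -0.136  0.033]
top bar 0.64 [221 276 309 294] [0.439 0.034 0.041]
top notched_box 0.97 [398 229 473 322] [ 0.459 -0.346  0.004]
top plain_box 0.56 [ 83 218 154 296] [0.498 0.37  0.005]
top tray 0.56 [190 154 382 255] [ 0.616 -0.012  0.04 ]
top dish 0.9 [127 151 167 189] [0.697 0.307 0.016]
top foil_block 0.72 [219 114 262 148] [0.778 0.088 0.056]
side tube_a 0.59 [260 212 312 229] [0.62  0.004 0.028]
side tube_a 0.56 [252 249 301 273] [0.616 0.127 0.028]
side mailer 0.89 [275 171 310 189] [ 0.632 -0.137  0.03 ]
side bar 0.65 [362 215 377 286] [0.438 0.061 0.026]
side bar 0.43 [188 317 234 358] [0.691 0.319 0.015]
side notched_box 0.6 [333 117 408 170] [ 0.467 -0.368  0.003]
side plain_box 0.96 [261 330 367 419] [0.503 0.353 0.002]
side tray 0.96 [207 160 350 311] [0.633 0.028 0.005]
side beaker 0.7 [272  99 297 145] [ 0.688 -0.323  0.072]
side dish 0.85 [187 315 235 358] [0.692 
[... 210 characters left out ...]
774e-05,
        1.81977286e+00, -5.66713417e-02]), 'qvel': array([-0.00205691, -0.00148486, -0.00139912,  0.00121956, -0.00101945,
        0.00094811]), 'effort': array([ 1.44562619e-03, -4.58487689e+01, -4.18101132e+01,  1.18959506e-04,
        9.45346183e-04,  4.54863505e-05]), 'tcp_pos': array([0.24237674, 0.54889286, 0.2313085 ]), 'ee_rot': array([[-9.14775658e-01,  4.03962242e-01,  4.58558737e-05],
       [ 4.03962244e-01,  9.14775656e-01,  6.22722370e-05],
       [-1.67922045e-05,  7.54891683e-05, -9.99999997e-01]]), 'ft_force': array([-0.57664839, -0.36702931,  0.16015482]), 'moment': array([-0.0191708 ,  0.02154621, -0.03920374]), 'grip_force': 0.0, 'finger_gap': 1.0033245441750929}
```

View pics/top0.png

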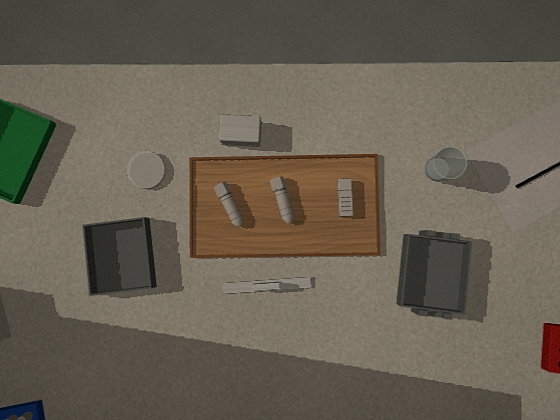

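View pics/side0.png

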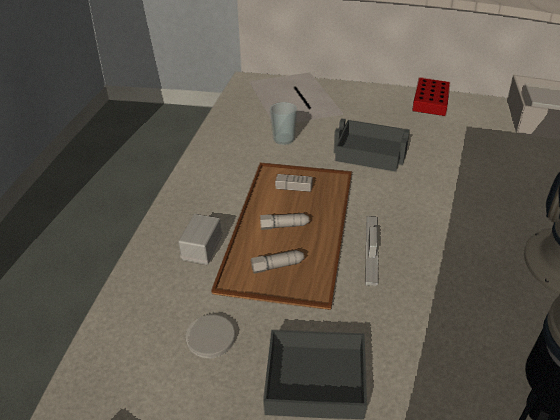

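The top view shows tubes at (228,203) and (282,200) with caps at the far end. The mailer is at (345,197), the bar at (268,286), the notched box on the right at (435,272) and the plain box on the left at (120,256). The side view agrees with all of these.

```bash
python3 - <<'E'
from h import *
W={n:np.load(n+"W.npy") for n in("top","side")}
def box(P,zlo,zhi,xr,yr):
    P=P.reshape(-1,3); m=(P[:,2]>zlo)&(P[:,2]<zhi)&(P[:,0]>xr[0])&(P[:,0]<xr[1])&(P[:,1]>yr[0])&(P[:,1]<yr[1]); return P[m]
def rep(name,*a):
    for n in W:
        Q=box(W[n],*a)
        if len(Q)<5: print(name,n,len(Q)); continue
        (c,s,ang)=cv2.minAreaRect(Q[:,:2].astype(np.float32)*1000)
        b=cv2.boxPoints((c,s,ang)); e=b[1]-b[0]; e2=b[2]-b[1]
        L=e if np.hypot(*e)>np.hypot(*e2) else e2
        _,_,v=np.linalg.svd(Q[:,:2]-Q[:,:2].mean(0),full_matrices=False)
        print(name,n,len(Q),"c",np.round(c,1),"size",np.round(s,1),"ang",np.degrees(np.arctan2(L[1],L[0])).round(1)%180,"pca",np.degrees(np.arctan2(v[0,1],v[0,0])).round(1)%180,"z",np.percentile(Q[:,2],[5,50,95]).round(4))
rep("tubeL",.016,.06,(.53,.71),(.06,.19))
rep("tubeR",.016,.06,(.53,.71),(-.06,.06))
rep("mailer",.018,.06,(.55,.72),(-.2,-.08))
rep("bar",.005,.06,(.38,.49),(-.15,.2))
rep("barfin",.03,.06,(.38,.49),(-.1,.15))
rep("notch_rim",.038,.08,(.33,.62),(-.5,-.24))
rep("notch_posts",.057,.08,(.33,.62),(-.5,-.24))
rep("plain_rim",.038,.08,(.38,.62),(.25,.48))
rep("beaker",.03,.12,(.62,.78),(-.45,-.25))
rep("dish",.006,.03,(.62,.78),(.24,.4))
rep("foil",.045,.08,(.7,.85),(.0,.2))
rep("floor",-.01,.01,(.42,.48),(-.37,-.33))
E
```

```text
tubeL top 586 c [618.2 116.9] size [104.6  31.8] ang 27.6 pca 27.19999999999999 z [0.023  0.0326 0.0376]
tubeL side 669 c [613.8 118.4] size [103.   28.6] ang 27.4 pca 27.2 z [0.0188 0.0296 0.0342]
tubeR top 580 c [635.8 -24.3] size [104.4  74.6] ang 18.6 pca 16.69999999999999 z [0.0227 0.0328 0.0377]
tubeR side 568 c [625.9  -1.1] size [104.6  28.9] ang 19.4 pca 17.6 z [0.0185 0.0289 0.0347]
mailer top 519 c [ 634.1 -143.1] size [82.9 30.8] ang 2.4 pca 3.0999999999999943 z [0.0272 0.0312 0.0348]
mailer side 404 c [ 632.8 -143.8] size [83.7 38. ] ang 1.5 pca 3.0999999999999943 z [0.0199 0.0285 0.0315]
bar top 1239 c [435.1  25.3] size [349.  108.6] ang 89.9 pca 92.7 z [0.0052 0.009  0.042 ]
bar side 768 c [433.6  32.4] size [ 24.  202.3] ang 94.7 pca 95.4 z [0.0055 0.0082 0.0401]
barfin top 186 c [436.7  33. ] size [14.2 60. ] ang 94.5 pca 94.5 z [0.0368 0.0411 0.0445]
barfin side 169 c [434.2  32.7] size [14.1 62.8] ang 94.6 pca 94.5 z [0.0315 0.0388 0.0411]
notch_rim top 1131 c [ 467.5 -336.4] size [138.7 181.9] ang 173.2 pca 173.2 z [0.0403 0.0473 0.0683]
notch_rim side 699 c [ 46
[... 540 characters left out ...]
4 z [0.0347 0.0752 0.0975]
beaker side 748 c [ 700.1 -354. ] size [67.2 77.8] ang 117.1 pca 102.2 z [0.0356 0.0729 0.0934]
dish top 1207 c [700.9 315.7] size [154.  149.3] ang 0.0 pca 18.69999999999999 z [0.0076 0.0152 0.0189]
dish side 1606 c [696.6 310.6] size [86.6 88.1] ang 95.7 pca 122.8 z [0.0104 0.0133 0.0157]
foil top 1099 c [785.4  92.7] size [89.9 61.3] ang 87.4 pca 87.9 z [0.052  0.0561 0.0597]
foil side 966 c [782.9  91.9] size [96.9 62.1] ang 87.2 pca 87.3 z [0.0479 0.0537 0.0562]
floor top 479 c [ 450.6 -350. ] size [58.4 40. ] ang 0.2 pca 0.09999999999999432 z [0.0021 0.0053 0.0084]
floor side 161 c [ 449.9 -349.7] size [59.1 39.3] ang 0.4 pca 179.3 z [-0.0006  0.003   0.0058]
```

```bash
cat > plan.py <<'E'
# usage: plan.py [m] "x y z yaw" ...   (mm, deg of tool y); 'm' = start from measured pose, else from last planned
import sys, json, numpy as np
a=sys.argv[1:]
if a[0]=="m":
    a=a[1:]; from rig import ctrl; s=ctrl.observe(); R=np.array(s["ee_rot"])
    p=np.array(s["tcp_pos"])*1000; w=np.degrees(np.arctan2(R[1,1],R[0,1])); print("tilt",R[:2,2].round(4))
else: p,w=json.load(open("cmd.json")); p=np.array(p)
rows=[]
for g in a:
    v=np.array(g.split(),float); d=v[:3]-p; dw=(v[3]-w+180)%360-180
    n=int(max(1,np.ceil(np.linalg.norm(d)/40.5),np.ceil(abs(dw)/6.9)))
    for k in range(n):
        r=np.radians(w); A=np.array([[-np.sin(r),np.cos(r),0],[np.cos(r),np.sin(r),0],[0,0,-1]])
        i=np.round(A.T@((v[:3]-p)/(n-k))/400,3); t=np.round(-((v[3]-w+180)%360-180)/(n-k)/60,3)
        p=p+A@i*400; w-=t*60
        rows.append("%g %g %g 0 0 %g"%(*i,t))
    print("#",n,"rows to",p.round(1),round(w,1))
for i in range(0,len(rows),5): print("; ".join(rows[i:i+5]))
json.dump([list(p),w],open("cmd.json","w"))
E
python3 plan.py m "616 117.6 120 117.4"
```

```text
tilt [0.     0.0001]
# 15 rows to [615.8 117.5 120.1] 117.4
-0.086 -0.041 0.019 0 0 -0.057; -0.083 -0.046 0.019 0 0 -0.057; -0.081 -0.05 0.018 0 0 -0.057; -0.077 -0.055 0.019 0 0 -0.057; -0.074 -0.06 0.018 0 0 -0.057
-0.07 -0.064 0.019 0 0 -0.057; -0.066 -0.068 0.018 0 0 -0.057; -0.062 -0.072 0.019 0 0 -0.057; -0.058 -0.076 0.018 0 0 -0.057; -0.053 -0.079 0.019 0 0 -0.057
-0.048 -0.082 0.018 0 0 -0.057; -0.044 -0.085 0.019 0 0 -0.057; -0.038 -0.087 0.018 0 0 -0.057; -0.033 -0.089 0.019 0 0 -0.056; -0.028 -0.091 0.018 0 0 -0.057
```

apply_moves --increments "-0.086 -0.041 0.019 0 0 -0.057; -0.083 -0.046 0.019 0 0 -0.057; -0.081 -0.05 0.018 0 0 -0.057; -0.077 -0.055 0.019 0 0 -0.057; -0.074 -0.06 0.018 0 0 -0.057"

```text
clock: 1.42
tcp_pos: [0.3675, 0.4038, 0.1938]
ee_rot: [[-0.994, 0.114, 0.0], [0.114, 0.994, 0.0], [-0.0, 0.0, -1.0]]
ft_force: [0.1, 0.9, -0.2]
finger_gap: 1.0
grip_force: 0.0
```

apply_moves --increments "-0.07 -0.064 0.019 0 0 -0.057; -0.066 -0.068 0.018 0 0 -0.057; -0.062 -0.072 0.019 0 0 -0.057; -0.058 -0.076 0.018 0 0 -0.057; -0.053 -0.079 0.019 0 0 -0.057"

```text
clock: 1.83
tcp_pos: [0.4921, 0.2597, 0.1569]
ee_rot: [[-0.983, -0.183, 0.001], [-0.183, 0.983, 0.0], [-0.001, 0.0, -1.0]]
ft_force: [0.6, 1.4, 0.1]
finger_gap: 1.002
grip_force: 0.0
```

apply_moves --increments "-0.048 -0.082 0.018 0 0 -0.057; -0.044 -0.085 0.019 0 0 -0.057; -0.038 -0.087 0.018 0 0 -0.057; -0.033 -0.089 0.019 0 0 -0.056; -0.028 -0.091 0.018 0 0 -0.057"

```text
clock: 2.25
tcp_pos: [0.6168, 0.1159, 0.1197]
ee_rot: [[-0.886, -0.463, 0.0], [-0.463, 0.886, 0.0], [-0.0, -0.0, -1.0]]
ft_force: [-0.1, 1.5, 0.4]
finger_gap: 0.999
grip_force: 0.0
```

apply_moves --increments "0 0 0 0 0 0; 0 0 0 0 0 0; 0 0 0 0 0 0"

```text
clock: 2.5
tcp_pos: [0.6157, 0.1177, 0.1199]
ee_rot: [[-0.888, -0.46, -0.001], [-0.46, 0.888, 0.0], [0.0, 0.001, -1.0]]
ft_force: [-0.7, 0.9, -0.4]
finger_gap: 0.999
grip_force: 0.0
```

```bash
cat > look.py <<'E'
import sys
from h import *
s=ctrl.observe(); p=ctrl.capture("wrist"); W=world(p,s)
if len(sys.argv)>1: cv2.imwrite("pics/"+sys.argv[1],p["pixels"])
np.save("wristW.npy",W)
Z=W[...,2]; m=((Z>0.016)&(Z<0.06)).astype(np.uint8)
n,l,st,c=cv2.connectedComponentsWithStats(cv2.morphologyEx(m,cv2.MORPH_OPEN,np.ones((3,3))))
for i in range(1,n):
    if st[i,4]<300: continue
    Q=W[l==i]; c_,s_,_=r=cv2.minAreaRect(Q[:,:2].astype(np.float32)*1000)
    b=cv2.boxPoints(r); e=b[1]-b[0]; e2=b[2]-b[1]; L=e if np.hypot(*e)>np.hypot(*e2) else e2
    print(st[i],"c",np.round(c_,1),"size",np.round(s_,1),"ang",np.degrees(np.arctan2(L[1],L[0])).round(1)%180,"ztop",np.percentile(Q[:,2],95).round(4))
print("tcp",(np.array(s["tcp_pos"])*1000).round(1),"y",np.degrees(np.arctan2(s["ee_rot"][1][1],s["ee_rot"][0][1])).round(1),s["clock"])
E
python3 look.py w0.png
```

```text
[  85   64   52  165 7090] c [627.3  -5.4] size [104.7  32.1] ang 17.6 ztop 0.0349
[ 256  136   45  154 6066] c [616.3 116.2] size [105.5  32.3] ang 26.4 ztop 0.0348
[ 514  205   46  109 2653] c [560.1 304.2] size [76.8 37.2] ang 39.4 ztop 0.0454
[ 158  343   65   66 2695] c [761.9 112. ] size [50.4 16.4] ang 86.7 ztop 0.0553
tcp [615.7 117.7 119.9] y 117.4 2.5
```

The wrist measurement agrees with the overhead ones, with tube heights of 34.8 mm against an expected 34. I'm descending and gripping.

```bash
python3 plan.py "616 117 40 117" "616 117 9 117"
```

```text
# 2 rows to [616.  117.2  40.1] 117.0
# 1 rows to [616.  117.2   8.9] 117.0
0 -0.001 0.1 0 0 0.003; 0 -0 0.1 0 0 0.004; 0 -0 0.078 0 0 -0
```

apply_moves --increments "0 -0.001 0.1 0 0 0.003; 0 0 0.1 0 0 0.004; 0 0 0.04 0 0 0; 0 0 0.038 0 0 0; 0 0 0 0 0 0"

```text
clock: 2.97
tcp_pos: [0.613, 0.1185, 0.0051]
ee_rot: [[-0.89, -0.456, -0.006], [-0.456, 0.89, -0.001], [0.006, 0.002, -1.0]]
ft_force: [-1.1, -0.6, -0.9]
finger_gap: 0.999
grip_force: 0.0
```

apply_moves --increments "0 0 0 0 0 0; 0 0 0 0 0 0; 0 0 0 0 0 0; 0 0 0 0 0 0; 0 0 0 0 0 0" --hand 1

```text
clock: 3.38
tcp_pos: [0.6169, 0.1174, 0.0107]
ee_rot: [[-0.891, -0.454, 0.003], [-0.454, 0.891, 0.0], [-0.002, -0.001, -1.0]]
ft_force: [-3.5, -0.7, 18.9]
finger_gap: 0.305
grip_force: 60.8
```

apply_moves --increments "0 0 0 0 0 0; 0 0 0 0 0 0; 0 0 0 0 0 0"

```text
clock: 3.63
tcp_pos: [0.617, 0.1174, 0.0108]
ee_rot: [[-0.891, -0.454, 0.003], [-0.454, 0.891, 0.001], [-0.003, -0.001, -1.0]]
ft_force: [-1.5, -0.3, 5.5]
finger_gap: 0.307
grip_force: 59.2
```

```bash
python3 plan.py "616 117 120 117" "463.1 -363 120 83.2" "463.1 -363 40 83.2" "463.1 -363 16 83.2" "463.1 -363 8.5 83.2"
```

```text
# 3 rows to [616.  117.2 120.1] 117.0
# 13 rows to [ 463.1 -363.   120.1] 83.2
# 2 rows to [ 463.1 -363.    40.1] 83.2
# 1 rows to [ 463.1 -363.    16.1] 83.2
# 1 rows to [ 463.1 -363.     8.5] 83.2
0 -0 -0.093 0 0 -0; 0 -0 -0.092 0 0 -0; 0 -0 -0.093 0 0 -0; 0.068 -0.069 0 0 0 0.043; 0.065 -0.072 0 0 0 0.043
0.062 -0.075 0 0 0 0.043; 0.058 -0.077 0 0 0 0.043; 0.055 -0.08 0 0 0 0.043; 0.051 -0.082 0 0 0 0.044; 0.047 -0.085 0 0 0 0.043
0.043 -0.087 0 0 0 0.044; 0.039 -0.089 0 0 0 0.043; 0.035 -0.09 0 0 0 0.044; 0.031 -0.092 0 0 0 0.043; 0.027 -0.093 0 0 0 0.044
0.023 -0.094 0 0 0 0.043; 0 -0 0.1 0 0 0; 0 -0 0.1 0 0 0; 0 -0 0.06 0 0 0; 0 -0 0.019 0 0 0
```

apply_moves --increments "0 0 -0.093 0 0 0; 0 0 -0.092 0 0 0; 0 0 -0.093 0 0 0; 0.068 -0.069 0 0 0 0.043; 0.065 -0.072 0 0 0 0.043"

```text
clock: 4.05
tcp_pos: [0.5943, 0.044, 0.1243]
ee_rot: [[-0.928, -0.373, 0.007], [-0.373, 0.928, 0.0], [-0.007, -0.002, -1.0]]
ft_force: [0.4, -2.0, -1.5]
finger_gap: 0.302
grip_force: 59.4
```

apply_moves --increments "0.062 -0.075 0 0 0 0.043; 0.058 -0.077 0 0 0 0.043; 0.055 -0.08 0 0 0 0.043; 0.051 -0.082 0 0 0 0.044; 0.047 -0.085 0 0 0 0.043"

```text
clock: 4.47
tcp_pos: [0.5326, -0.1429, 0.1201]
ee_rot: [[-0.988, -0.152, 0.0], [-0.152, 0.988, -0.0], [-0.0, -0.0, -1.0]]
ft_force: [0.5, -0.9, -0.6]
finger_gap: 0.305
grip_force: 59.4
```

apply_moves --increments "0.043 -0.087 0 0 0 0.044; 0.039 -0.089 0 0 0 0.043; 0.035 -0.09 0 0 0 0.044; 0.031 -0.092 0 0 0 0.043; 0.027 -0.093 0 0 0 0.044"

```text
clock: 4.88
tcp_pos: [0.4741, -0.3279, 0.1202]
ee_rot: [[-0.997, 0.076, 0.0], [0.076, 0.997, -0.0], [-0.0, -0.0, -1.0]]
ft_force: [0.5, -0.7, 0.3]
finger_gap: 0.304
grip_force: 59.4
```

apply_moves --increments "0.023 -0.094 0 0 0 0.043; 0 0 0 0 0 0; 0 0 0 0 0 0; 0 0 0 0 0 0"

```text
clock: 5.22
tcp_pos: [0.463, -0.3628, 0.1198]
ee_rot: [[-0.993, 0.119, -0.0], [0.119, 0.993, 0.001], [0.0, 0.001, -1.0]]
ft_force: [0.1, 0.5, 0.0]
finger_gap: 0.296
grip_force: 59.4
```

```bash
python3 - <<'E'
from h import *
s=ctrl.observe(); print((s["tcp_pos"]*1000).round(1),s["finger_gap"],s["grip_force"],s["clock"],s["ft_force"].round(1))
a=ctrl.capture("top")["pixels"][190:360,360:520]; b=ctrl.capture("wrist")["pixels"]
cv2.imwrite("pics/c1.png",np.hstack([cv2.resize(a,(395,420)),b[:, 80:480]]))
E
```

```text
[ 463.  -362.8  119.8] 0.295714036701193 59.41332131624222 5.2167 [0.1 0.5 0. ]
```

View pics/c1.png

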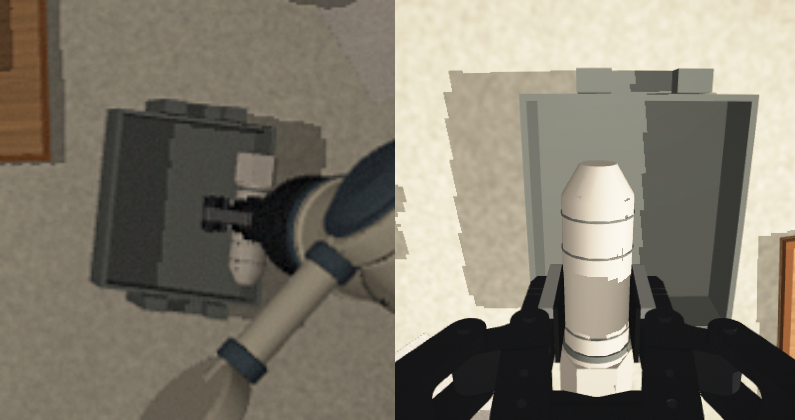

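The tube is held straight and lined up with the right half of the notched box. In the crop the box is at (190,200) and the tube is seen displaced by parallax. I'm lowering it.

apply_moves --increments "0 0 0.1 0 0 0; 0 0 0.1 0 0 0; 0 0 0.045 0 0 0; 0 0 0.015 0 0 0; 0 0 0.008 0 0 0"

```text
clock: 5.73
tcp_pos: [0.4631, -0.3613, 0.0115]
ee_rot: [[-0.993, 0.116, -0.002], [0.116, 0.993, 0.002], [0.002, 0.002, -1.0]]
ft_force: [-0.2, -0.0, 0.3]
finger_gap: 0.303
grip_force: 59.4
```

apply_moves --increments "0 0 0.004 0 0 0; 0 0 0.004 0 0 0; 0 0 0 0 0 0; 0 0 0 0 0 0"

```text
clock: 6.07
tcp_pos: [0.464, -0.3636, 0.0114]
ee_rot: [[-0.993, 0.118, 0.002], [0.118, 0.993, -0.002], [-0.002, -0.002, -1.0]]
ft_force: [-0.0, -1.0, -1.0]
finger_gap: 0.301
grip_force: 59.4
```

apply_moves --increments "0 0 0 0 0 0; 0 0 0 0 0 0; 0 0 0 0 0 0"

```text
clock: 6.32
tcp_pos: [0.4633, -0.3632, 0.0101]
ee_rot: [[-0.993, 0.118, 0.001], [0.118, 0.993, -0.0], [-0.001, -0.0, -1.0]]
ft_force: [0.1, 0.2, -0.2]
finger_gap: 0.299
grip_force: 59.4
```

apply_moves --increments "0 0 0.002 0 0 0; 0 0 0.001 0 0 0; 0 0 0 0 0 0; 0 0 0 0 0 0; 0 0 0 0 0 0"

```text
clock: 6.73
tcp_pos: [0.4632, -0.3631, 0.0088]
ee_rot: [[-0.993, 0.118, 0.0], [0.118, 0.993, -0.0], [-0.0, -0.0, -1.0]]
ft_force: [0.8, 0.1, 3.2]
finger_gap: 0.303
grip_force: 59.7
```

apply_moves --increments "0 0 0.001 0 0 0; 0 0 0.001 0 0 0; 0 0 0 0 0 0; 0 0 0 0 0 0; 0 0 0 0 0 0"

```text
clock: 7.15
tcp_pos: [0.4632, -0.3631, 0.0087]
ee_rot: [[-0.993, 0.118, 0.0], [0.118, 0.993, -0.0], [-0.0, -0.0, -1.0]]
ft_force: [-2.6, 0.9, 8.0]
finger_gap: 0.304
grip_force: 60.2
```

apply_moves --increments "0 0 0 0 0 0; 0 0 0 0 0 0; 0 0 0 0 0 0; 0 0 0 0 0 0" --hand 0.54

```text
clock: 7.48
tcp_pos: [0.463, -0.3628, 0.0072]
ee_rot: [[-0.993, 0.118, -0.0], [0.118, 0.993, 0.0], [0.001, 0.0, -1.0]]
ft_force: [-0.7, -0.6, -0.3]
finger_gap: 0.46
grip_force: 0.0
```

apply_moves --increments "0 0 -0.04 0 0 0; 0 0 -0.08 0 0 0; 0 0 -0.1 0 0 0; 0 0 -0.06 0 0 0"

```text
clock: 7.82
tcp_pos: [0.4637, -0.3634, 0.1233]
ee_rot: [[-0.993, 0.118, 0.002], [0.118, 0.993, -0.002], [-0.003, -0.002, -1.0]]
ft_force: [-0.4, -0.6, 2.0]
finger_gap: 0.459
grip_force: 0.0
```

```bash
python3 look.py; python3 plan.py m "626.7 -3.5 130 108" "626.7 -3.5 50 108" "626.7 -3.5 12 108"
```

```text
[  207    69   237   258 10934] c [ 459.6 -336.3] size [139.1 170.1] ang 173.3 ztop 0.0507
[ 260  133   44  151 5820] c [ 461.8 -362.3] size [ 31.9 104.8] ang 172.3 ztop 0.0329
[ 234  301  101   45 3446] c [ 544.4 -371.6] size [72. 17.] ang 82.3 ztop 0.0526
[ 537  328   23   80 1450] c [ 627.1 -154.6] size [73.2 15.1] ang 1.2 ztop 0.0309
tcp [ 463.7 -363.4  123.3] y 83.2 7.8167
tilt [ 0.0085 -0.0074]
# 10 rows to [626.7  -3.6 130.1] 108.0
# 2 rows to [626.7  -3.6  50.1] 108.0
# 1 rows to [626.7  -3.6  12.1] 108.0
-0.029 0.094 -0 0 0 -0.041; -0.033 0.093 -0 0 0 -0.041; -0.037 0.092 -0 0 0 -0.041; -0.041 0.09 -0 0 0 -0.041; -0.045 0.088 -0 0 0 -0.042
-0.049 0.086 -0.001 0 0 -0.041; -0.053 0.084 -0 0 0 -0.042; -0.057 0.081 -0.001 0 0 -0.041; -0.06 0.079 -0 0 0 -0.042; -0.063 0.076 -0.001 0 0 -0.041
0 0 0.1 0 0 -0; 0 0 0.1 0 0 -0; 0 0 0.095 0 0 -0
```

apply_moves --increments "-0.029 0.094 0 0 0 -0.041; -0.033 0.093 0 0 0 -0.041; -0.037 0.092 0 0 0 -0.041; -0.041 0.09 0 0 0 -0.041; -0.045 0.088 0 0 0 -0.042" --hand 0

```text
clock: 8.28
tcp_pos: [0.5435, -0.1806, 0.1192]
ee_rot: [[-0.995, -0.099, -0.0], [-0.099, 0.995, 0.0], [0.0, 0.0, -1.0]]
ft_force: [0.7, 0.4, 0.2]
finger_gap: 1.005
grip_force: 0.0
```

apply_moves --increments "-0.049 0.086 -0.001 0 0 -0.041; -0.053 0.084 0 0 0 -0.042; -0.057 0.081 -0.001 0 0 -0.041; -0.06 0.079 0 0 0 -0.042; -0.063 0.076 -0.001 0 0 -0.041"

```text
clock: 8.7
tcp_pos: [0.6249, 0.0003, 0.1202]
ee_rot: [[-0.95, -0.311, -0.0], [-0.311, 0.95, 0.0], [0.0, 0.0, -1.0]]
ft_force: [0.8, -0.2, -0.4]
finger_gap: 0.999
grip_force: 0.0
```

apply_moves --increments "0 0 0 0 0 0; 0 0 0 0 0 0; 0 0 0 0 0 0; 0 0 0 0 0 0; 0 0 0 0 0 0"

```text
clock: 9.12
tcp_pos: [0.6242, -0.0031, 0.1208]
ee_rot: [[-0.952, -0.307, -0.0], [-0.307, 0.952, -0.0], [0.0, -0.0, -1.0]]
ft_force: [-0.5, 0.2, 0.5]
finger_gap: 1.002
grip_force: 0.0
```

```bash
python3 look.py; python3 plan.py m "626.7 -3.5 50 108" "626.7 -3.5 12 108"
```

```text
[  47   97   65  132 6572] c [ 632.7 -144.3] size [84.  31.4] ang 2.1 ztop 0.0315
[ 255  140   45  153 5935] c [627.2  -4.5] size [105.2  32.2] ang 16.4 ztop 0.0349
[ 281  372  103   38 1349] c [755.4  85.8] size [26.3 88. ] ang 104.3 ztop 0.0355
tcp [624.2  -3.1 120.8] y 107.9 9.1167
tilt [ 0.     -0.0002]
# 2 rows to [626.9  -3.5  50.1] 108.0
# 1 rows to [626.9  -3.5  12.1] 108.0
-0.003 -0.001 0.089 0 0 -0.001; -0.003 -0.002 0.088 0 0 -0.001; 0 0 0.095 0 0 -0
```

apply_moves --increments "-0.003 -0.002 0.089 0 0 0.005; -0.003 -0.002 0.088 0 0 0.005; 0 0 0.06 0 0 0; 0 0 0.03 0 0 0; 0 0 0.005 0 0 0"

```text
clock: 9.58
tcp_pos: [0.6251, -0.0032, 0.0086]
ee_rot: [[-0.955, -0.298, -0.006], [-0.298, 0.955, 0.0], [0.005, 0.002, -1.0]]
ft_force: [-0.5, -0.4, 0.2]
finger_gap: 1.0
grip_force: 0.0
```

apply_moves --increments "0 0 0 0 0 0; 0 0 0 0 0 0; 0 0 0 0 0 0"

```text
clock: 9.83
tcp_pos: [0.6289, -0.0027, 0.015]
ee_rot: [[-0.954, -0.299, 0.004], [-0.299, 0.954, -0.0], [-0.004, -0.002, -1.0]]
ft_force: [0.4, -0.7, -0.0]
finger_gap: 1.001
grip_force: 0.0
```

apply_moves --increments "0 0 0 0 0 0; 0 0 0 0 0 0; 0 0 0 0 0 0; 0 0 0 0 0 0; 0 0 0 0 0 0" --hand 1

```text
clock: 10.25
tcp_pos: [0.6275, -0.0025, 0.0125]
ee_rot: [[-0.954, -0.299, 0.0], [-0.299, 0.954, -0.0], [-0.0, -0.0, -1.0]]
ft_force: [-3.9, -0.2, 18.3]
finger_gap: 0.301
grip_force: 59.8
```

apply_moves --increments "0 0 0 0 0 0; 0 0 0 0 0 0; 0 0 0 0 0 0"

```text
clock: 10.5
tcp_pos: [0.6276, -0.0025, 0.0126]
ee_rot: [[-0.954, -0.299, 0.001], [-0.299, 0.954, -0.0], [-0.001, -0.0, -1.0]]
ft_force: [-0.2, -0.4, 3.2]
finger_gap: 0.297
grip_force: 59.2
```

```bash
python3 - <<'E'
import json; json.dump([[626.9,-3.5,12.0],107.3],open("cmd.json","w"))
E
python3 plan.py "626.9 -3.5 120 107.3" "469.5 -309.4 120 83.2"
```

```text
# 3 rows to [626.9  -3.5 120. ] 107.3
# 9 rows to [ 469.3 -309.6  120. ] 83.2
0 0 -0.09 0 0 -0; 0 0 -0.09 0 0 -0; 0 0 -0.09 0 0 -0; 0.067 -0.068 0 0 0 0.045; 0.064 -0.071 0 0 0 0.045
0.06 -0.074 0 0 0 0.045; 0.057 -0.077 0 0 0 0.044; 0.053 -0.079 0 0 0 0.045; 0.049 -0.082 0 0 0 0.044; 0.046 -0.084 0 0 0 0.045
0.041 -0.086 0 0 0 0.044; 0.038 -0.089 0 0 0 0.045
```

apply_moves --increments "0 0 -0.09 0 0 0; 0 0 -0.09 0 0 0; 0 0 -0.09 0 0 0; 0.067 -0.068 0 0 0 0.045; 0.064 -0.071 0 0 0 0.045"

```text
clock: 10.92
tcp_pos: [0.5939, -0.0699, 0.1235]
ee_rot: [[-0.978, -0.21, 0.006], [-0.21, 0.978, -0.001], [-0.006, -0.002, -1.0]]
ft_force: [-0.1, -0.6, -1.0]
finger_gap: 0.301
grip_force: 59.2
```

apply_moves --increments "0.06 -0.074 0 0 0 0.045; 0.057 -0.077 0 0 0 0.044; 0.053 -0.079 0 0 0 0.045; 0.049 -0.082 0 0 0 0.044; 0.046 -0.084 0 0 0 0.045"

```text
clock: 11.33
tcp_pos: [0.5038, -0.2416, 0.1195]
ee_rot: [[-1.0, 0.026, -0.001], [0.026, 1.0, 0.001], [0.001, 0.0, -1.0]]
ft_force: [-0.4, -0.2, -1.0]
finger_gap: 0.302
grip_force: 59.2
```

apply_moves --increments "0.041 -0.086 0 0 0 0.044; 0.038 -0.089 0 0 0 0.045; 0 0 0 0 0 0; 0 0 0 0 0 0; 0 0 0 0 0 0"

```text
clock: 11.75
tcp_pos: [0.4701, -0.3085, 0.1195]
ee_rot: [[-0.993, 0.117, -0.001], [0.117, 0.993, 0.001], [0.001, 0.001, -1.0]]
ft_force: [-0.9, 0.4, -0.8]
finger_gap: 0.297
grip_force: 59.2
```

apply_moves --increments "0 0 0 0 0 0; 0 0 0 0 0 0"

```text
clock: 11.92
tcp_pos: [0.4709, -0.3076, 0.1199]
ee_rot: [[-0.993, 0.115, -0.0], [0.115, 0.993, 0.0], [0.0, 0.0, -1.0]]
ft_force: [-0.5, -0.1, -1.4]
finger_gap: 0.302
grip_force: 59.2
```

```bash
python3 look.py w2.png
```

```text
[  109    68   241   260 11649] c [ 459.  -336.5] size [139.  168.7] ang 173.2 ztop 0.0506
[ 177  133   50  153 6075] c [ 461.9 -363.4] size [ 32.9 105.1] ang 173.0 ztop 0.033
[ 477  329   47   56 1780] c [ 612.7 -146.4] size [45.9 31. ] ang 2.4 ztop 0.0311
tcp [ 470.9 -307.6  119.9] y 83.4 11.9167
```

View pics/w2.png

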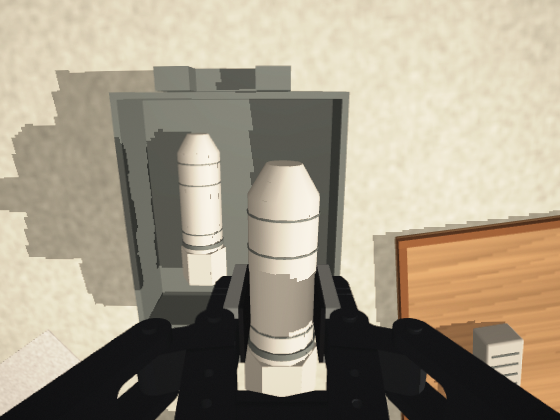

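The first tube lies flat at (200,210) and the second is held over the free half at (283,250), so I'm lowering it.

apply_moves --increments "0 -0.004 0.1 0 0 0; 0 0 0.1 0 0 0; 0 0 0.045 0 0 0; 0 0 0.01 0 0 0; 0 0 0.006 0 0 0"

```text
clock: 12.38
tcp_pos: [0.4698, -0.3093, 0.0145]
ee_rot: [[-0.993, 0.116, -0.002], [0.116, 0.993, 0.002], [0.002, 0.001, -1.0]]
ft_force: [-0.1, -0.4, 0.4]
finger_gap: 0.3
grip_force: 59.2
```

apply_moves --increments "0 0 0.003 0 0 0; 0 0 0.003 0 0 0; 0 0 0 0 0 0; 0 0 0 0 0 0; 0 0 0 0 0 0"

```text
clock: 12.8
tcp_pos: [0.4706, -0.3108, 0.0145]
ee_rot: [[-0.993, 0.117, 0.002], [0.117, 0.993, -0.001], [-0.002, -0.001, -1.0]]
ft_force: [0.3, 0.1, -0.3]
finger_gap: 0.301
grip_force: 59.2
```

apply_moves --increments "0 0 0.002 0 0 0; 0 0 0.002 0 0 0; 0 0 0 0 0 0; 0 0 0 0 0 0; 0 0 0 0 0 0"

```text
clock: 13.22
tcp_pos: [0.47, -0.3104, 0.0116]
ee_rot: [[-0.993, 0.117, -0.0], [0.117, 0.993, 0.0], [0.0, 0.0, -1.0]]
ft_force: [-0.0, -0.1, -0.6]
finger_gap: 0.299
grip_force: 59.2
```

apply_moves --increments "0 0 0.002 0 0 0; 0 0 0.002 0 0 0; 0 0 0 0 0 0; 0 0 0 0 0 0; 0 0 0 0 0 0"

```text
clock: 13.63
tcp_pos: [0.4702, -0.3105, 0.0106]
ee_rot: [[-0.993, 0.117, 0.0], [0.117, 0.993, -0.0], [-0.0, -0.0, -1.0]]
ft_force: [-2.1, 1.6, 4.8]
finger_gap: 0.299
grip_force: 59.8
```

apply_moves --increments "0 0 0.001 0 0 0; 0 0 0 0 0 0; 0 0 0 0 0 0; 0 0 0 0 0 0"

```text
clock: 13.97
tcp_pos: [0.4702, -0.3105, 0.0106]
ee_rot: [[-0.993, 0.117, 0.0], [0.117, 0.993, -0.0], [-0.0, -0.0, -1.0]]
ft_force: [-2.4, 1.3, 6.6]
finger_gap: 0.297
grip_force: 60.0
```

apply_moves --increments "0 0 0 0 0 0; 0 0 0 0 0 0; 0 0 0 0 0 0; 0 0 0 0 0 0" --hand 0.54

```text
clock: 14.3
tcp_pos: [0.47, -0.3103, 0.0092]
ee_rot: [[-0.993, 0.117, -0.0], [0.117, 0.993, 0.0], [0.0, 0.0, -1.0]]
ft_force: [-0.1, -0.2, -0.6]
finger_gap: 0.462
grip_force: 0.0
```

apply_moves --increments "0 0 -0.04 0 0 0; 0 0 -0.08 0 0 0; 0 0 -0.1 0 0 0; 0 0 -0.06 0 0 0"

```text
clock: 14.63
tcp_pos: [0.4707, -0.3108, 0.1252]
ee_rot: [[-0.993, 0.117, 0.003], [0.117, 0.993, -0.002], [-0.003, -0.002, -1.0]]
ft_force: [1.0, -0.8, 0.6]
finger_gap: 0.461
grip_force: 0.0
```

```bash
python3 look.py; python3 - <<'E'
import json; json.dump([[470,-310.3,121.5],83.3],open("cmd.json","w"))
E
python3 plan.py "633.2 -144 121.5 92.4"
```

```text
[  119    68   234   257 10864] c [ 460.  -336.7] size [139. 171.] ang 173.5 ztop 0.0507
[ 184  132   48  149 5604] c [ 461.8 -361.7] size [ 32.5 105.1] ang 170.6 ztop 0.0329
[ 259  133   45  150 5749] c [ 469.2 -310.5] size [ 32.  105.2] ang 172.3 ztop 0.0329
[ 230  299  100   45 3394] c [ 550.8 -320.9] size [71.4 17.7] ang 84.1 ztop 0.0525
[ 479  325   45   52 1562] c [ 611.7 -146.4] size [43.9 30.3] ang 2.9 ztop 0.0311
tcp [ 470.7 -310.8  125.2] y 83.3 14.6333
# 6 rows to [ 633.3 -143.8  121.5] 92.4
-0.059 0.077 0 0 0 -0.025; -0.062 0.075 0 0 0 -0.025; -0.063 0.074 0 0 0 -0.025; -0.065 0.072 0 0 0 -0.026; -0.067 0.07 0 0 0 -0.025
-0.07 0.068 0 0 0 -0.026
```

apply_moves --increments "-0.059 0.077 0 0 0 -0.025; -0.062 0.075 0 0 0 -0.025; -0.063 0.074 0 0 0 -0.025; -0.065 0.072 0 0 0 -0.026; -0.067 0.07 0 0 0 -0.025" --hand 0

```text
clock: 15.1
tcp_pos: [0.6068, -0.1702, 0.1211]
ee_rot: [[-1.0, -0.016, -0.0], [-0.016, 1.0, 0.0], [0.0, 0.0, -1.0]]
ft_force: [0.5, -1.0, 1.0]
finger_gap: 1.0
grip_force: 0.0
```

apply_moves --increments "-0.07 0.068 0 0 0 -0.026; 0 0 0 0 0 0; 0 0 0 0 0 0; 0 0 0 0 0 0; 0 0 0 0 0 0"

```text
clock: 15.52
tcp_pos: [0.6328, -0.145, 0.1214]
ee_rot: [[-0.999, -0.04, -0.001], [-0.04, 0.999, -0.0], [0.001, -0.0, -1.0]]
ft_force: [0.1, -1.0, -0.4]
finger_gap: 1.005
grip_force: 0.0
```

```bash
python3 look.py
```

```text
[   0    0   42   37 1413] c [ 510.4 -314.1] size [29.2 21.5] ang 83.3 ztop 0.0333
[   0    0   86   98 3867] c [ 536.8 -287.9] size [37.8 69.1] ang 126.7 ztop 0.0462
[ 258  152   47  121 5269] c [ 632.6 -144.7] size [83.6 30.1] ang 2.7 ztop 0.0315
[   0  249   47   88 2659] c [ 691.7 -333.8] size [57.2 23.4] ang 25.6 ztop 0.0573
tcp [ 632.8 -145.   121.4] y 92.3 15.5167
```

Aligned with the mailer. I'm descending and gripping it.

apply_moves --increments "0 0 0.1 0 0 0; 0 0 0.1 0 0 0; 0 0 0.045 0 0 0; 0 0 0.02 0 0 0; 0 0 0.008 0 0 0"

```text
clock: 15.98
tcp_pos: [0.6319, -0.1448, 0.0107]
ee_rot: [[-0.999, -0.04, -0.003], [-0.04, 0.999, 0.001], [0.003, 0.001, -1.0]]
ft_force: [0.2, -0.2, 0.5]
finger_gap: 1.003
grip_force: 0.0
```

apply_moves --increments "0 0 0 0 0 0; 0 0 0 0 0 0; 0 0 0 0 0 0"

```text
clock: 16.23
tcp_pos: [0.6349, -0.1446, 0.0153]
ee_rot: [[-0.999, -0.042, 0.004], [-0.042, 0.999, -0.001], [-0.004, -0.001, -1.0]]
ft_force: [-0.1, 0.2, -0.4]
finger_gap: 1.0
grip_force: 0.0
```

apply_moves --increments "0 0 0 0 0 0; 0 0 0 0 0 0; 0 0 0 0 0 0; 0 0 0 0 0 0; 0 0 0 0 0 0" --hand 1

```text
clock: 16.65
tcp_pos: [0.6338, -0.144, 0.0132]
ee_rot: [[-0.999, -0.042, 0.001], [-0.042, 0.999, -0.0], [-0.001, -0.0, -1.0]]
ft_force: [0.0, 0.6, 0.7]
finger_gap: 0.337
grip_force: 59.9
```

apply_moves --increments "0 0 0 0 0 0; 0 0 0 0 0 0; 0 0 0 0 0 0"

```text
clock: 16.9
tcp_pos: [0.6337, -0.144, 0.0129]
ee_rot: [[-0.999, -0.042, 0.001], [-0.042, 0.999, -0.0], [-0.001, -0.0, -1.0]]
ft_force: [0.1, 0.2, 3.1]
finger_gap: 0.333
grip_force: 60.4
```

```bash
python3 plan.py m "632.7 -144.5 121.5 92.4" "500.5 362 121.5 97"
```

```text
tilt [ 0.0008 -0.0001]
# 3 rows to [ 632.6 -144.4  121.3] 92.4
# 13 rows to [500.7 362.  121.3] 97.0
0.001 -0 -0.09 0 0 0; 0.001 -0.001 -0.091 0 0 0; 0.001 -0 -0.09 0 0 0; 0.021 0.098 -0 0 0 -0.006; 0.021 0.099 -0 0 0 -0.006
0.02 0.099 -0 0 0 -0.006; 0.019 0.099 -0 0 0 -0.006; 0.019 0.099 -0 0 0 -0.006; 0.018 0.099 -0 0 0 -0.006; 0.018 0.099 -0 0 0 -0.006
0.017 0.099 -0 0 0 -0.006; 0.016 0.099 -0 0 0 -0.006; 0.016 0.099 -0 0 0 -0.006; 0.015 0.1 -0 0 0 -0.006; 0.015 0.099 -0 0 0 -0.005
0.013 0.1 -0 0 0 -0.006
```

apply_moves --increments "0.001 0 -0.09 0 0 0; 0.001 -0.001 -0.091 0 0 0; 0.001 0 -0.09 0 0 0; 0.021 0.098 0 0 0 -0.006; 0.021 0.099 0 0 0 -0.006"

```text
clock: 17.32
tcp_pos: [0.6133, -0.0677, 0.1243]
ee_rot: [[-0.999, -0.051, 0.006], [-0.051, 0.999, -0.001], [-0.006, -0.002, -1.0]]
ft_force: [-0.9, 1.2, -1.7]
finger_gap: 0.338
grip_force: 60.0
```

apply_moves --increments "0.02 0.099 0 0 0 -0.006; 0.019 0.099 0 0 0 -0.006; 0.019 0.099 0 0 0 -0.006; 0.018 0.099 0 0 0 -0.006; 0.018 0.099 0 0 0 -0.006"

```text
clock: 17.73
tcp_pos: [0.56, 0.1302, 0.1202]
ee_rot: [[-0.996, -0.086, -0.001], [-0.086, 0.996, -0.0], [0.001, -0.0, -1.0]]
ft_force: [-0.5, -0.7, -1.1]
finger_gap: 0.334
grip_force: 60.0
```

apply_moves --increments "0.017 0.099 0 0 0 -0.006; 0.016 0.099 0 0 0 -0.006; 0.016 0.099 0 0 0 -0.006; 0.015 0.1 0 0 0 -0.006; 0.015 0.099 0 0 0 -0.005"

```text
clock: 18.15
tcp_pos: [0.5091, 0.3246, 0.1202]
ee_rot: [[-0.993, -0.116, -0.001], [-0.116, 0.993, -0.001], [0.001, -0.0, -1.0]]
ft_force: [0.9, 0.1, -0.8]
finger_gap: 0.336
grip_force: 60.0
```

apply_moves --increments "0.013 0.1 0 0 0 -0.006; 0 0 0 0 0 0; 0 0 0 0 0 0; 0 0 0 0 0 0; 0 0 0 0 0 0"

```text
clock: 18.57
tcp_pos: [0.5008, 0.3608, 0.1204]
ee_rot: [[-0.993, -0.121, -0.0], [-0.121, 0.993, -0.001], [0.001, -0.001, -1.0]]
ft_force: [0.6, 0.0, -0.1]
finger_gap: 0.33
grip_force: 60.0
```

```bash
python3 look.py w3.png
```

```text
[ 162   93  241  232 9671] c [498.7 361. ] size [155.3 139.2] ang 7.1 ztop 0.0462
[529 375  31  28 568] c [625.6 604.2] size [13.1 27.6] ang 118.8 ztop 0.0335
tcp [500.8 360.8 120.4] y 96.9 18.5667
```

View pics/w3.png

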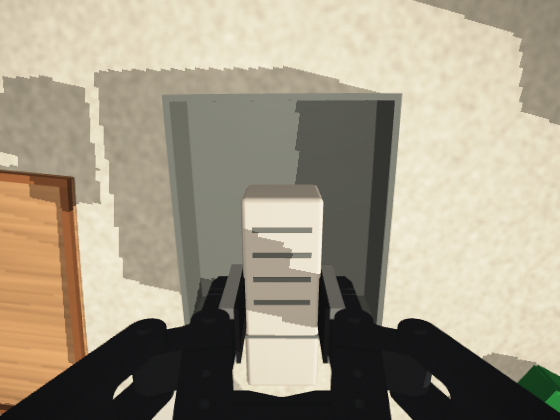

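The mailer, at (283,285), is centred over the plain box and straight, so I'm lowering it.

apply_moves --increments "0 0 0.1 0 0 0; 0 0 0.1 0 0 0; 0 0 0.045 0 0 0; 0 0 0.01 0 0 0; 0 0 0.008 0 0 0"

```text
clock: 19.03
tcp_pos: [0.5004, 0.3606, 0.0147]
ee_rot: [[-0.993, -0.12, -0.002], [-0.12, 0.993, -0.001], [0.002, -0.001, -1.0]]
ft_force: [0.1, 1.3, 0.2]
finger_gap: 0.329
grip_force: 60.0
```

apply_moves --increments "0 0 0.004 0 0 0; 0 0 0.003 0 0 0; 0 0 0 0 0 0; 0 0 0 0 0 0; 0 0 0 0 0 0"

```text
clock: 19.45
tcp_pos: [0.501, 0.3624, 0.0142]
ee_rot: [[-0.992, -0.122, 0.002], [-0.122, 0.993, 0.001], [-0.002, 0.001, -1.0]]
ft_force: [-0.2, -0.0, -0.4]
finger_gap: 0.335
grip_force: 60.0
```

apply_moves --increments "0 0 0.002 0 0 0; 0 0 0.002 0 0 0; 0 0 0.001 0 0 0; 0 0 0 0 0 0; 0 0 0 0 0 0"

```text
clock: 19.87
tcp_pos: [0.5005, 0.3621, 0.011]
ee_rot: [[-0.993, -0.122, 0.0], [-0.122, 0.993, 0.0], [-0.0, 0.0, -1.0]]
ft_force: [-0.4, -0.0, 0.1]
finger_gap: 0.337
grip_force: 60.1
```

apply_moves --increments "0 0 0.002 0 0 0; 0 0 0 0 0 0; 0 0 0 0 0 0; 0 0 0 0 0 0"

```text
clock: 20.2
tcp_pos: [0.5005, 0.3621, 0.0109]
ee_rot: [[-0.993, -0.122, 0.0], [-0.122, 0.993, 0.0], [-0.0, 0.0, -1.0]]
ft_force: [-2.4, -0.8, 5.0]
finger_gap: 0.334
grip_force: 60.7
```

apply_moves --increments "0 0 0.001 0 0 0; 0 0 0 0 0 0; 0 0 0 0 0 0; 0 0 0 0 0 0"

```text
clock: 20.53
tcp_pos: [0.5005, 0.3622, 0.0109]
ee_rot: [[-0.992, -0.122, 0.0], [-0.122, 0.992, 0.0], [-0.001, 0.0, -1.0]]
ft_force: [-3.7, -1.5, 7.7]
finger_gap: 0.334
grip_force: 61.0
```

apply_moves --increments "0 0 0 0 0 0; 0 0 0 0 0 0; 0 0 0 0 0 0; 0 0 0 0 0 0" --hand 0.5

```text
clock: 20.87
tcp_pos: [0.5003, 0.3619, 0.0092]
ee_rot: [[-0.993, -0.122, -0.0], [-0.122, 0.993, -0.0], [0.0, -0.0, -1.0]]
ft_force: [-0.3, 0.6, -0.1]
finger_gap: 0.499
grip_force: 0.0
```

apply_moves --increments "0 0 -0.04 0 0 0; 0 0 -0.08 0 0 0; 0 0 -0.1 0 0 0; 0 0 -0.08 0 0 0; 0 0 0 0 0 0"

```text
clock: 21.28
tcp_pos: [0.5033, 0.3639, 0.139]
ee_rot: [[-0.992, -0.122, 0.011], [-0.122, 0.992, 0.007], [-0.012, 0.006, -1.0]]
ft_force: [0.4, 0.2, 1.4]
finger_gap: 0.502
grip_force: 0.0
```

apply_moves --increments "0 0 0 0 0 0; 0 0 0 0 0 0; 0 0 0 0 0 0; 0 0 0 0 0 0" --hand 0

```text
clock: 21.62
tcp_pos: [0.4997, 0.3616, 0.1274]
ee_rot: [[-0.993, -0.122, -0.003], [-0.122, 0.993, -0.002], [0.003, -0.002, -1.0]]
ft_force: [0.4, -0.0, -0.0]
finger_gap: 0.995
grip_force: 0.0
```

```bash
python3 look.py;  python3 plan.py m "435.3 32.9 130 4.6"
```

```text
[  165    95   232   233 13473] c [500.7 361.3] size [159.5 138.8] ang 7.3 ztop 0.0461
[ 261  152   45  117 4985] c [499.8 362.5] size [83.8 30. ] ang 6.8 ztop 0.0295
tcp [499.7 361.6 127.4] y 97.0 21.6167
tilt [-0.0027 -0.0017]
# 14 rows to [435.5  32.9 130. ] 4.6
0.019 -0.057 -0 0 0 0.11; 0.012 -0.059 -0 0 0 0.11; 0.005 -0.06 -0 0 0 0.11; -0.002 -0.06 -0.001 0 0 0.11; -0.009 -0.059 -0 0 0 0.11
-0.015 -0.058 -0.001 0 0 0.11; -0.022 -0.056 -0 0 0 0.11; -0.028 -0.053 -0.001 0 0 0.11; -0.034 -0.049 -0 0 0 0.11; -0.039 -0.045 -0.001 0 0 0.11
-0.044 -0.04 -0 0 0 0.11; -0.049 -0.034 -0.001 0 0 0.11; -0.052 -0.029 -0 0 0 0.11; -0.055 -0.022 -0.001 0 0 0.11
```

The mailer is flat in the plain box. I'm moving to the bar.

apply_moves --increments "0.019 -0.057 0 0 0 0.11; 0.012 -0.059 0 0 0 0.11; 0.005 -0.06 0 0 0 0.11; -0.002 -0.06 -0.001 0 0 0.11; -0.009 -0.059 0 0 0 0.11"

```text
clock: 22.08
tcp_pos: [0.4768, 0.243, 0.129]
ee_rot: [[-0.897, 0.443, -0.002], [0.443, 0.897, -0.001], [0.001, -0.001, -1.0]]
ft_force: [0.4, -1.2, -0.7]
finger_gap: 1.008
grip_force: 0.0
```

apply_moves --increments "-0.015 -0.058 -0.001 0 0 0.11; -0.022 -0.056 0 0 0 0.11; -0.028 -0.053 -0.001 0 0 0.11; -0.034 -0.049 0 0 0 0.11; -0.039 -0.045 -0.001 0 0 0.11"

```text
clock: 22.5
tcp_pos: [0.4533, 0.1256, 0.1302]
ee_rot: [[-0.51, 0.86, -0.002], [0.86, 0.51, -0.0], [0.0, -0.002, -1.0]]
ft_force: [0.0, -0.1, 0.5]
finger_gap: 1.001
grip_force: 0.0
```

apply_moves --increments "-0.044 -0.04 0 0 0 0.11; -0.049 -0.034 -0.001 0 0 0.11; -0.052 -0.029 0 0 0 0.11; -0.055 -0.022 -0.001 0 0 0.11; 0 0 0 0 0 0"

```text
clock: 22.92
tcp_pos: [0.4353, 0.0303, 0.1314]
ee_rot: [[-0.072, 0.997, -0.001], [0.997, 0.072, -0.002], [-0.002, -0.001, -1.0]]
ft_force: [-1.0, -0.0, 0.5]
finger_gap: 1.0
grip_force: 0.0
```

apply_moves --increments "0 0 0 0 0 0; 0 0 0 0 0 0; 0 0 0 0 0 0; 0 0 0 0 0 0; 0 0 0 0 0 0"

```text
clock: 23.33
tcp_pos: [0.4362, 0.0341, 0.1319]
ee_rot: [[-0.082, 0.997, -0.0], [0.997, 0.082, 0.0], [0.0, -0.0, -1.0]]
ft_force: [-0.2, 0.2, -0.2]
finger_gap: 1.001
grip_force: 0.0
```

```bash
python3 look.py w4.png; python3 - <<'E'
import numpy as np,cv2
W=np.load("wristW.npy").reshape(-1,3); z=W[:,2]
for lo,hi in((.005,.014),(.03,.06)):
    Q=W[(z>lo)&(z<hi)&(abs(W[:,0]-.435)<.05)&(abs(W[:,1]-.033)<.12)]
    r=cv2.minAreaRect(Q[:,:2].astype(np.float32)*1000); print(len(Q),r,np.median(Q[:,2]))
E
python3 plan.py m "435.3 32.9 60 4.6"
```

```text
[ 269  172   21   90 1845] c [435.1  32. ] size [13.9 60. ] ang 94.4 ztop 0.0414
tcp [436.2  34.1 131.9] y 4.7 23.3333
6137 ((435.09307861328125, 31.053855895996094), (24.09208869934082, 200.56761169433594), 4.352485656738281) 0.008383410647047465
1774 ((435.17669677734375, 31.965232849121094), (13.81904411315918, 59.871028900146484), 4.193949222564697) 0.04037387193574039
tilt [-0.0003  0.0001]
# 2 rows to [435.4  33.1  59.9] 4.6
-0.001 -0.001 0.09 0 0 0.001; -0.001 -0.001 0.09 0 0 0.001
```

View pics/w4.png

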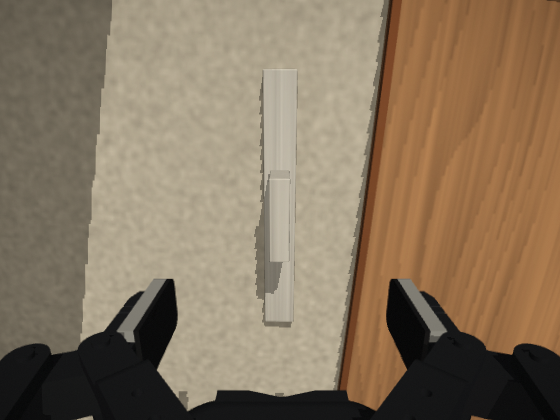

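The bar lies straight between the open fingers, with its fin at (280,217) and its centre at about (435,32) mm. I'm descending onto the fin.

apply_moves --increments "-0.003 -0.002 0.09 0 0 0; -0.002 -0.001 0.09 0 0 0; 0 0 0.06 0 0 0; 0 0 0.035 0 0 0; 0 0 0.01 0 0 0"

```text
clock: 23.8
tcp_pos: [0.4329, 0.0316, 0.0146]
ee_rot: [[-0.081, 0.997, -0.006], [0.997, 0.081, 0.0], [0.001, -0.006, -1.0]]
ft_force: [-0.0, -0.3, 0.6]
finger_gap: 0.998
grip_force: 0.0
```

apply_moves --increments "0 0 0.008 0 0 0; 0 0 0 0 0 0; 0 0 0 0 0 0; 0 0 0 0 0 0; 0 0 0 0 0 0"

```text
clock: 24.22
tcp_pos: [0.4359, 0.0313, 0.0162]
ee_rot: [[-0.081, 0.997, 0.002], [0.997, 0.081, 0.0], [-0.0, 0.002, -1.0]]
ft_force: [0.1, -0.1, -0.9]
finger_gap: 0.999
grip_force: 0.0
```

apply_moves --increments "0 0 0 0 0 0; 0 0 0 0 0 0; 0 0 0 0 0 0; 0 0 0 0 0 0; 0 0 0 0 0 0" --hand 1

```text
clock: 24.63
tcp_pos: [0.4351, 0.0313, 0.0149]
ee_rot: [[-0.08, 0.997, -0.0], [0.997, 0.08, -0.0], [-0.0, -0.0, -1.0]]
ft_force: [-1.0, 0.4, -0.9]
finger_gap: 0.3
grip_force: 0.0
```

apply_moves --increments "0 0 0 0 0 0; 0 0 0 0 0 0; 0 0 0 0 0 0; 0 0 0 0 0 0"

```text
clock: 24.97
tcp_pos: [0.4352, 0.0313, 0.015]
ee_rot: [[-0.08, 0.997, 0.0], [0.997, 0.08, -0.0], [-0.0, 0.0, -1.0]]
ft_force: [-0.9, 0.0, 1.8]
finger_gap: 0.148
grip_force: 58.9
```

```bash
python3 plan.py m "435.2 32 134 4.4" "466.3 -336.3 134 83.2"
```

```text
tilt [ 0.0002 -0.    ]
# 3 rows to [435.1  32.1 134.2] 4.4
# 12 rows to [ 466.3 -336.3  134.2] 83.2
0.001 0 -0.099 0 0 0.001; 0 0 -0.099 0 0 0.001; 0.001 0 -0.1 0 0 0.002; -0.077 0.001 0 0 0 -0.109; -0.077 -0.008 0 0 0 -0.11
-0.075 -0.017 0 0 0 -0.109; -0.073 -0.025 0 0 0 -0.11; -0.069 -0.034 0 0 0 -0.109; -0.065 -0.041 0 0 0 -0.11; -0.06 -0.048 0 0 0 -0.109
-0.054 -0.055 0 0 0 -0.11; -0.047 -0.061 0 0 0 -0.109; -0.04 -0.066 0 0 0 -0.11; -0.032 -0.07 0 0 0 -0.109; -0.024 -0.073 0 0 0 -0.11
```

apply_moves --increments "0.001 0 -0.099 0 0 0.001; 0 0 -0.099 0 0 0.001; 0.001 0 -0.1 0 0 0.002; -0.077 0.001 0 0 0 -0.109; -0.077 -0.008 0 0 0 -0.11"

```text
clock: 25.38
tcp_pos: [0.4419, -0.0289, 0.1373]
ee_rot: [[-0.308, 0.951, 0.006], [0.951, 0.308, -0.001], [-0.002, 0.006, -1.0]]
ft_force: [0.0, 0.2, -3.3]
finger_gap: 0.154
grip_force: 59.4
```

apply_moves --increments "-0.075 -0.017 0 0 0 -0.109; -0.073 -0.025 0 0 0 -0.11; -0.069 -0.034 0 0 0 -0.109; -0.065 -0.041 0 0 0 -0.11; -0.06 -0.048 0 0 0 -0.109"

```text
clock: 25.8
tcp_pos: [0.4528, -0.1838, 0.1332]
ee_rot: [[-0.772, 0.635, -0.001], [0.635, 0.772, 0.001], [0.001, -0.0, -1.0]]
ft_force: [0.2, 0.2, -2.5]
finger_gap: 0.153
grip_force: 59.4
```

apply_moves --increments "-0.054 -0.055 0 0 0 -0.11; -0.047 -0.061 0 0 0 -0.109; -0.04 -0.066 0 0 0 -0.11; -0.032 -0.07 0 0 0 -0.109; -0.024 -0.073 0 0 0 -0.11"

```text
clock: 26.22
tcp_pos: [0.4653, -0.3373, 0.1329]
ee_rot: [[-0.993, 0.114, -0.001], [0.114, 0.993, 0.001], [0.001, 0.001, -1.0]]
ft_force: [1.2, 0.8, -2.0]
finger_gap: 0.15
grip_force: 59.4
```

apply_moves --increments "0 0 0 0 0 0; 0 0 0 0 0 0; 0 0 0 0 0 0; 0 0 0 0 0 0; 0 0 0 0 0 0"

```text
clock: 26.63
tcp_pos: [0.4659, -0.3349, 0.1341]
ee_rot: [[-0.993, 0.119, 0.0], [0.119, 0.993, 0.0], [-0.0, 0.0, -1.0]]
ft_force: [-0.4, -0.3, -2.6]
finger_gap: 0.151
grip_force: 59.5
```

apply_moves --increments "0 0 0 0 0 0; 0 0 0 0 0 0; 0 0 0 0 0 0"

```text
clock: 26.88
tcp_pos: [0.4659, -0.3355, 0.1343]
ee_rot: [[-0.993, 0.119, 0.0], [0.119, 0.993, -0.0], [-0.0, -0.0, -1.0]]
ft_force: [0.5, -0.4, -2.8]
finger_gap: 0.148
grip_force: 59.5
```

```bash
cat > barfit.py <<'E'
from h import *
# strip of the bar and the box posts, from the wrist and the top camera
s=ctrl.observe(); tz=s["tcp_pos"][2]
for n in("wrist","top"):
    p=ctrl.capture(n); W=world(p,s).reshape(-1,3); z=W[:,2]
    near=(abs(W[:,0]-.466)<.14)&(abs(W[:,1]+.336)<.1)
    for nm,lo,hi in(("bar strip",tz-.015+.003,tz-.015+.013),("posts",.057,.07)):
        Q=W[near&(z>lo)&(z<hi)]
        if len(Q)>20: c,sz,_=r=cv2.minAreaRect(Q[:,:2].astype(np.float32)*1000); print(n,nm,len(Q),np.round(c,1),np.round(sz,1),round(r[2],1),np.median(Q[:,2]).round(4))
    cv2.imwrite(f"pics/b_{n}_{int(s['clock']*100)}.png",p["pixels"])
print((s["tcp_pos"]*1000).round(1),np.degrees(np.arctan2(s["ee_rot"][1,1],s["ee_rot"][0,1])).round(2),s["finger_gap"],s["grip_force"],s["clock"])
E
python3 barfit.py; ls pics
```

```text
wrist bar strip 12462 [ 451.7 -333.2] [ 24.3 170.1] 83.1 0.1277
wrist posts 1484 [ 381.2 -327.3] [70.7 12.2] 83.1 0.0664
top bar strip 905 [ 468.5 -334.4] [ 25.5 198.3] 83.0 0.1283
top posts 126 [ 467.3 -335.1] [ 69.9 181.2] 82.6 0.0664
[ 465.9 -335.5  134.3] 83.17 0.14800670755669107 59.53167021274567 26.8833
b_top_2688.png
b_wrist_2688.png
c1.png
side0.png
top0.png
w0.png
w2.png
w3.png
w4.png
```

apply_moves --increments "0 -0.003 0.06 0 0 0; 0 0 0.045 0 0 0; 0 0 0.01 0 0 0; 0 0 0 0 0 0; 0 0 0 0 0 0"

```text
clock: 27.4
tcp_pos: [0.4657, -0.3372, 0.0887]
ee_rot: [[-0.993, 0.12, 0.0], [0.12, 0.993, -0.0], [-0.0, -0.0, -1.0]]
ft_force: [0.2, -0.5, -1.6]
finger_gap: 0.15
grip_force: 59.5
```

apply_moves --increments "0 0 0 0 0 0; 0 0 0 0 0 0; 0 0 0 0 0 0"

```text
clock: 27.65
tcp_pos: [0.4661, -0.3375, 0.0894]
ee_rot: [[-0.993, 0.12, 0.002], [0.12, 0.993, -0.001], [-0.002, -0.001, -1.0]]
ft_force: [-0.3, 0.6, -1.5]
finger_gap: 0.154
grip_force: 59.5
```

```bash
python3 barfit.py; ls pics | grep b_w
```

```text
wrist bar strip 12469 [ 451.9 -335.3] [ 24.4 169.9] 83.1 0.0827
wrist posts 2547 [ 381.3 -327.3] [70.2 12. ] 83.3 0.0664
top bar strip 812 [ 468.7 -336.1] [ 25.1 198.8] 82.9 0.0831
top posts 157 [ 468.1 -336. ] [ 69.6 180.6] 83.1 0.0663
[ 466.1 -337.5   89.4] 83.14 0.15406064329120406 59.47358429431915 27.65
b_wrist_2688.png
b_wrist_2765.png
```

The bar is within 1 mm of the notch centre lines by both cameras. I'm lowering it.

apply_moves --increments "0 0 0.02 0 0 0; 0 0 0.02 0 0 0; 0 0 0.01 0 0 0; 0 0 0 0 0 0; 0 0 0 0 0 0"

```text
clock: 28.17
tcp_pos: [0.4652, -0.3368, 0.0671]
ee_rot: [[-0.993, 0.12, -0.001], [0.12, 0.993, 0.001], [0.001, 0.001, -1.0]]
ft_force: [0.0, -0.6, -3.0]
finger_gap: 0.152
grip_force: 59.5
```

apply_moves --increments "0 0 0.004 0 0 0; 0 0 0.002 0 0 0; 0 0 0 0 0 0; 0 0 0 0 0 0; 0 0 0 0 0 0"

```text
clock: 28.58
tcp_pos: [0.4657, -0.3372, 0.0659]
ee_rot: [[-0.993, 0.119, 0.0], [0.119, 0.993, -0.0], [-0.0, -0.0, -1.0]]
ft_force: [-0.3, 0.7, -2.1]
finger_gap: 0.154
grip_force: 59.5
```

apply_moves --increments "0 0 0.002 0 0 0; 0 0 0.002 0 0 0; 0 0 0 0 0 0; 0 0 0 0 0 0; 0 0 0 0 0 0"

```text
clock: 29.0
tcp_pos: [0.4658, -0.3373, 0.065]
ee_rot: [[-0.993, 0.12, 0.001], [0.12, 0.993, -0.001], [-0.001, -0.001, -1.0]]
ft_force: [-2.0, 1.3, 4.2]
finger_gap: 0.154
grip_force: 60.5
```

apply_moves --increments "0 0 0 0 0 0; 0 0 0 0 0 0; 0 0 0 0 0 0; 0 0 0 0 0 0; 0 0 0 0 0 0" --hand 0.55

```text
clock: 29.42
tcp_pos: [0.4656, -0.3371, 0.0638]
ee_rot: [[-0.993, 0.12, -0.0], [0.12, 0.993, 0.0], [0.0, 0.0, -1.0]]
ft_force: [-0.7, 0.1, -0.0]
finger_gap: 0.453
grip_force: 0.0
```

apply_moves --increments "0 0 -0.03 0 0 0; 0 0 -0.06 0 0 0; 0 0 -0.09 0 0 0; 0 0 -0.09 0 0 0; 0 0 -0.06 0 0 0"

```text
clock: 29.83
tcp_pos: [0.4661, -0.3375, 0.2012]
ee_rot: [[-0.993, 0.119, 0.004], [0.119, 0.993, -0.003], [-0.004, -0.003, -1.0]]
ft_force: [-0.2, 0.1, 1.4]
finger_gap: 0.448
grip_force: 0.0
```

apply_moves --increments "0 0.05 0 0 0 0; 0 0.09 0 0 0 0; 0 0.1 0 0 0 0; 0 0.1 0 0 0 0; 0 0.09 0 0 0 0"

```text
clock: 30.25
tcp_pos: [0.4861, -0.1645, 0.1973]
ee_rot: [[-0.993, 0.12, 0.001], [0.12, 0.993, -0.0], [-0.001, 0.0, -1.0]]
ft_force: [1.1, -0.4, 0.4]
finger_gap: 0.451
grip_force: 0.0
```

apply_moves --increments "0 0.05 0 0 0 0; 0 0 0 0 0 0; 0 0 0 0 0 0; 0 0 0 0 0 0; 0 0 0 0 0 0"

```text
clock: 30.67
tcp_pos: [0.4884, -0.1476, 0.1963]
ee_rot: [[-0.993, 0.121, 0.0], [0.121, 0.993, -0.0], [-0.0, -0.0, -1.0]]
ft_force: [-0.2, -0.0, 0.1]
finger_gap: 0.448
grip_force: 0.0
```

```bash
python3 - <<'E'
from h import *
P=[]
for n in("top","side"):
    p=ctrl.capture(n); P.append(p["pixels"]); W=world(p).reshape(-1,3); z=W[:,2]
    near=(abs(W[:,0]-.466)<.13)&(abs(W[:,1]+.336)<.1)
    for nm,lo,hi in(("posts",.0625,.07),("strip",.052,.0615),("fin",.08,.1),("tubes",.02,.036)):
        Q=W[near&(z>lo)&(z<hi)]
        if len(Q)>20: c,sz,a=cv2.minAreaRect(Q[:,:2].astype(np.float32)*1000); print(n,nm,len(Q),np.round(c,1),np.round(sz,1),round(a,1),np.median(Q[:,2]).round(4))
    for nm,x,y,lo,hi in(("beaker",.701,-.354,.03,.12),("dish",.699,.311,.009,.03),("foil",.784,.092,.045,.08),("mailer",.5005,.362,.02,.036)):
        Q=W[(abs(W[:,0]-x)<.06)&(abs(W[:,1]-y)<.06)&(z>lo)&(z<hi)]; c=cv2.minAreaRect(Q[:,:2].astype(np.float32)*1000); print(n,nm,np.round(c[0],1),np.round(c[1],1))
a=cv2.resize(P[0][130:330,360:520],(400,500)); b=cv2.resize(P[1][80:200,300:420],(400,500))
cv2.imwrite("pics/fin.png",np.hstack([a,b])); print(ctrl.observe()["clock"])
E
```

```text
top posts 120 [ 469.1 -340.8] [ 69.2 184.6] 86.5 0.0669
top strip 312 [ 483.3 -364.8] [182.6  53.1] 20.9 0.0586
top tubes 280 [ 494.2 -370.6] [202.1 108.4] 34.9 0.0292
top beaker [ 701.8 -353.9] [70.1 70. ]
top dish [698.6 310.8] [87.1 87.1]
top foil [785.2  92.6] [90.4 60.4]
top mailer [492.9 386.7] [95.1 81.6]
side posts 145 [ 464.4 -336.8] [ 76.5 182.2] 82.2 0.0654
side strip 479 [ 465.4 -332.8] [ 69.5 199.9] 82.9 0.0564
side fin 118 [ 461.6 -332.7] [18.4 50.4] 85.9 0.0875
side tubes 863 [ 464.1 -336.5] [147.8 181.3] 82.4 0.0281
side beaker [ 699.6 -353.7] [67.3 74.8]
side dish [695.6 311.2] [87.9 87.1]
side foil [782.3  92.2] [93.8 61. ]
side mailer [501.9 362.4] [ 69.2 159.1]
30.7667
```

View pics/fin.png

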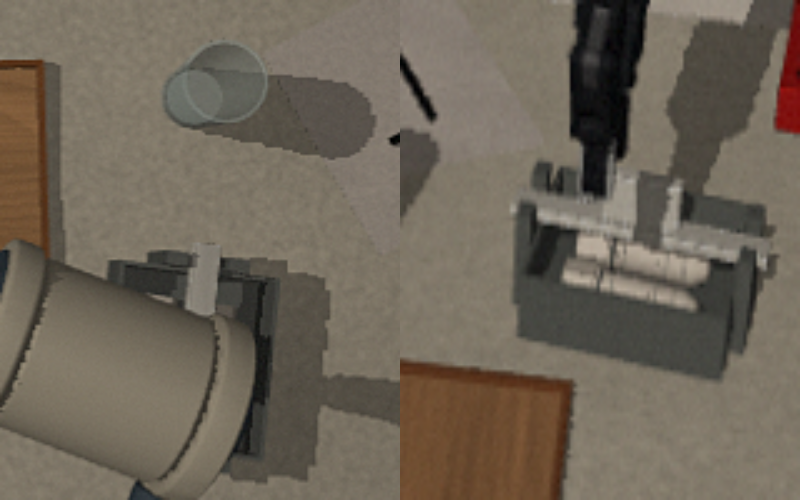

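The side crop shows the bar seated in both notches, from (520,205) to (770,245), with its fin up and both tubes flat beneath it. The strip top is at about 58 mm as expected, the bystanders have not moved, and the gripper is clear.

```bash
python3 -c "
from rig import ctrl; print(ctrl.job_done())"
```

```text
the job is handed in; nothing more can be done
None
```

I handed the job in at about 31 s, with no verdict returned: both tubes lie flat in the notched box, the mailer in the plain box, the bar grip-up in both notches, and the beaker, dish and foil block are where they were.

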